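# Release the sample carriage and pin it at the unloading end

### The arm

A 7-joint arm with a two-finger parallel gripper is mounted at the origin on a cart in front of the work surface, level with it; the furniture and walls round the work are solid. World frame = base frame: x ahead of the robot, y to its left, z up, the work surface at z = 0. Lengths are in m, angles in rad, forces in N, time in s.
With the tool pointing down it reaches from about 0.35 to 0.9 m from the base axis. Payload 19.9 kg.
Tool frame: the origin (TCP) lies at the very end of the fingers, on their centre line; the grasp point (between the pads) lies 19 mm behind it; z points along the fingers, y is the line along which they close (so a half turn about z gives the same grasp; the last joint's range is limited). The gripper opens to 94 mm and grips with 3 to 60 N. Pads are 16 mm wide; open, the fingers measure 119 mm over their backs; the gripper's body (75 mm by 177 mm) begins 78 mm behind the grasp point.
Start: joints at [1.169, 0.417, -0.01, 1.614, 0.005, 1.111, -0.053], TCP at [0.22, -0.585, 0.205] pointing down, gripper open.
Joint ranges: [-2.81, 2.81], [-0.39, 2.02], [-1.27, 1.25], [0.06, 2.57], [-1.19, 4.33], [0.19, 2], [-2.82, 2.82]. Speed limits (rad/s): [1.89, 1.89, 2.39, 2.39, 3.01, 3.01, 3.01].

### API

Orientations are given as a rotation vector (axis times angle).
In Python, from workcell import arm, imaging gives the robot as it stands (arm), with the cameras (imaging).
- The arm moves only by the shell command python3 steer.py FILE [OPENING] [FORCE], which reads ROWS from the file FILE. ROWS is a JSON list of rows, 1 to 5 of them, each of 4 numbers: dx, dy, dz in m, then a turn about the tool's z in rad; each row shifts and turns the commanded pose from where the row before left it, along the tool's axes as they then stand; what a row does not reach is not made up. A row lasts 1/10 s, in which the tool goes at most 0.05 m and 0.15 rad, less where a joint would pass 70% of its speed; a pose out of reach is approached as far as the arm can. OPENING is the opening from 0.0 (shut) to 1.0 (fully open), set as the command begins (- or left out keeps the last). The fingers move at their own pace and stop on an object; FORCE is the grip in N (left out, the last holds). Time passes only in rows, so rows that do not move let the fingers close. It prints the time, the measured TCP pose, the force, the opening and the grip force at its end. Input that does not fit is refused with a message, and nothing moves.
- arm.read_state(): the state, without advancing time (a new reading comes with each control period).
- imaging.snapshot(name): name is "scene" or "top" or "wrist"; returns the picture (480x640x3 uint8, red, green, blue); there is no depth.
- imaging.calibration(name): a dict with "vertical_fov" (degrees; the focal length in pixels is half the picture's height over the tangent of half this angle, whatever the lens; pixels are square), "cx", "cy" (the principal point, pixels), "world_to_cam" (4x4, takes a point from world to camera coordinates); the wrist camera has in their place "tool_from_camera" (4x4, takes a point from camera to tool coordinates, whose origin is the TCP and whose axes are the flange's). Camera axes: x right, y down, z forward; pixel columns grow to the right and rows downward; lengths in m; the calibration is good to about 2 mm. The wrist camera is an equidistant fisheye: a pixel r from the principal point sees the ray r / f radians off the axis. A picture is of the moment at which its call begins: read the wrist's pose just before it. calibration takes no time and is no camera call.
- arm.close_job(): hands the job in; it is judged then, once.
The state is a dict: "time": time; "joints": joint angles; "joint_vel": joint speeds; "joint_efforts": joint torques, N m; "tool_pos": TCP position; "eef_rot": TCP orientation; "wrist_force": force on the tool from outside, world axes, zero at the start; "wrist_torque": the same for the moment, N m; "width": opening from 0.0 (shut) to 1.0 (fully open); "grip_force": force on a finger pad.
Only numpy, scipy, OpenCV 4.12 (cv2) and the standard library are available. Lean on these libraries where they do the work, as an engineer would, in place of code of your own. Each camera call takes 0.05 s, during which the arm holds its last target. There are 200 camera calls.

### The job

Squeeze the two spring buttons on the sides of the release head together so that the sample carriage is let go and springs out a little, then push the carriage by its upright rib along the slide all the way to the end stop. Then take the locking pin from its stand and put it down through the bridge, the carriage tongue and the base until its collar rests on the bridge, and leave the things standing round about where they are.

Things in the scene. Friction and masses are not known exactly. Their poses are not given: they have to be found in the camera images.
- slide: fixed transfer slide: dark steel base 330 x 100 x 12 mm, two steel guide rails, a grey release head at one end, a bridge at the other. Origin: on the worktop under the slide's middle; x = way the carriage travels (head to bridge), y across, z up. Yaw of x in the world: about -90 +-16 degrees (to the robot's right). Head: x -178 to -108 mm, y +-22 mm, top at z 62 mm
- release (a point): point midway between the two side buttons, inside the head, at slide x -142, y 0, z 42 mm. The dark ribbed buttons stick out of the head's +y and -y sides; each 30 mm long (x), z 28 to 56 mm; 60 mm from face to face, 46 mm when both are in. Straddle the head from above and close the fingers along the slide's y. Both must be in by over 4 mm at one time, or the latch holds
- button_l (a joint): travel of the +y side button, m: 0 out, 0.007 fully in; spring 4 N at the start to 7.5 N fully in; comes out again when let go
- button_r (a joint): travel of the -y side button, m, as button_l
- carriage (a joint): position of the sample carriage along the slide's +x, m: 0 latched, 0.100 against the end stop. When the latch is freed a spring throws it out to 0.02 to 0.03; from there it moves with 2 N friction and stays where it is left. It does not latch again when pushed back
- rib (a point): middle of the top edge of the dark upright rib across the carriage's deck, 67 mm above the worktop, at slide x = -86 mm + carriage travel. Rib: 8 mm thick (x), 44 mm wide (y), 27 mm high above the deck (deck top z 40 mm, 100 x 76 mm, its rear edge 14 mm behind the rib's middle). Push its head-side face. In front of it sits a fixed lidded dish, 69 mm across, 15 mm high
- tongue_hole (a point): centre, at the top face, of the 18 mm hole in the steel tongue (34 mm wide, z 30 to 40 mm) that sticks out of the deck's front; slide x = 18 mm + carriage travel. At the end stop it lies under the bridge's hole
- bridge_hole (a point): centre of the bridge's 15 mm hole at the plate's top face, 70 mm above the worktop, slide x +118, y 0. The bridge is a plate 34 (x) x 84 (y) mm, z 62 to 70 mm, on two posts; straight below the hole the base has a 17 mm hole right through (z 0 to 12 mm). The pin goes down here, along z
- pin: the loose steel locking pin, 104 mm long, upright, 90 g. Origin: on its axis at the underside of its collar; z up along the axis towards the head. Head: 20 mm diameter, from 5 to 40 mm above the origin (grip it here); collar 26 mm diameter, 0 to 5 mm; shaft 10 mm diameter, down to 64 mm below the origin, its last 6 mm tapered
- pin_tip (a point): lower end of the pin's shaft, 64 mm below its origin; 6 mm above the worktop when the pin is seated in the bridge or in its stand
- pin_stand: fixed grey block 50 x 50 x 70 mm in which the pin stands in a 12.5 mm hole, collar on the top face, 70 mm above the worktop. Origin: middle of its underside
- beaker: bystander: glass beaker 72 mm wide, 91 mm high; origin under its middle
- timer: bystander: white pocket timer 56 x 62 x 18 mm; origin under its middle
- carton: bystander: printed carton 60 x 110 x 38 mm; origin under its middle
- bottle: bystander: white dropper bottle 35 mm wide, 88 mm high; origin under its middle

How it is judged:
By the outcome, as a careful person would: the job done as asked, in the order asked, and still so for the second after the job is handed in, with the robot touching nothing.
It also fails if it takes over 64 s, if anything falls off the work surface, if the arm or the gripper's body presses on something with over 40 N, if the wrist force passes 120 N, or if a joint passes its speed limit or range.

## Working session

There is one attempt and no reset: what is moved stays moved. The work goes in short steps, Python scripts to look and compute and a shell command to move; the robot and the scene stay as the last step left them, time stands still between calls to the robot, and variables do not carry over. Pictures are saved under pics/ and viewed, at most 13 in all, crops included, and the job is handed in when it is done.

```bash
ls; mkdir -p pics
python3 - <<'E'
from workcell import arm, imaging
import cv2,numpy as np
s=arm.read_state();print(s)
for n in("scene","top","wrist"):
    im=imaging.snapshot(n);cv2.imwrite(f"pics/{n}0.png",im[:,:,::-1]);c=imaging.calibration(n);print(n,{k:np.round(v,4).tolist() for k,v in c.items()})
E
```

```text
pics
steer.py
workcell.py
{'time': 0.0, 'joints': array([ 1.16949863,  0.417929  , -0.01028863,  1.61417698,  0.00469707,
        1.11069631, -0.05298981]), 'joint_vel': array([-0.00057753, -0.00083207,  0.00016347, -0.00015372, -0.0006859 ,
        0.00160041,  0.00022063]), 'joint_efforts': array([ 5.25430078e-04, -8.51270199e+01,  6.39170744e-01, -4.26003706e+01,
       -4.89154283e-02,  1.86093425e-02,  9.72971975e-05]), 'tool_pos': array([ 0.21990095, -0.58463471,  0.20485224]), 'eef_rot': array([-3.08976369e+00, -5.61926356e-01,  4.76062288e-04]), 'wrist_force': array([-0.2135902 , -0.0180483 ,  0.49692658]), 'wrist_torque': array([ 0.06628406,  0.01481075, -0.0225831 ]), 'grip_force': 0.0, 'width': 1.000664092483409}
scene {'vertical_fov': 54.7963, 'cx': 320.2052, 'cy': 240.6917, 'world_to_cam': [[0.6778, -0.7352, -0.0036, -0.2923], [-0.3186, -0.2893, -0.9027, 0.244], [0.6626, 0.613, -0.4303, 1.0284], [0.0, 0.0, 0.0, 1.0]]}
top {'vertical_fov': 48.0171, 'cx': 313.4196, 'cy': 245.7437, 'world_to_cam': [[0.0199, -0.9996, 0.0207, 0.0435], [-0.993, -0.0222, -0.1161, 0.5317], [0.1165, -0.0183, -0.993, 1.3117], [0.0, 0.0, 0.0, 1.0]]}
wrist {'vertical_fov': 65.7065, 'cx': 323.2139, 'cy': 231.2003, 'tool_from_camera': [[-0.0014, -0.9607, -0.2775, 0.0812], [1.0, -0.0014, 0.0, 0.0003], [-0.0004, -0.2775, 0.9607, -0.1789], [0.0, 0.0, 0.0, 1.0]]}
```

View pics/top0.png

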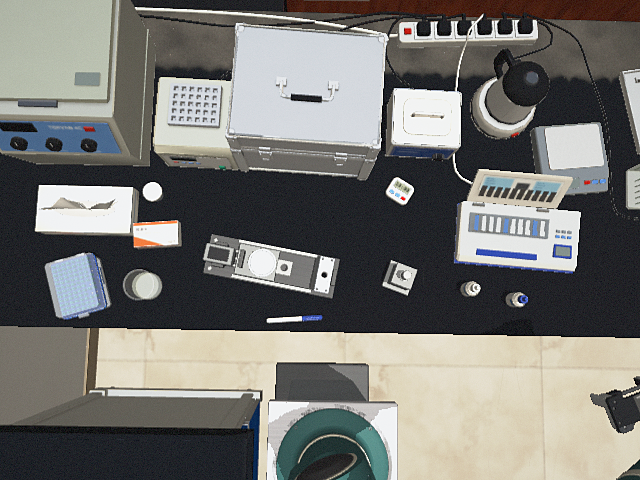

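View pics/scene0.png

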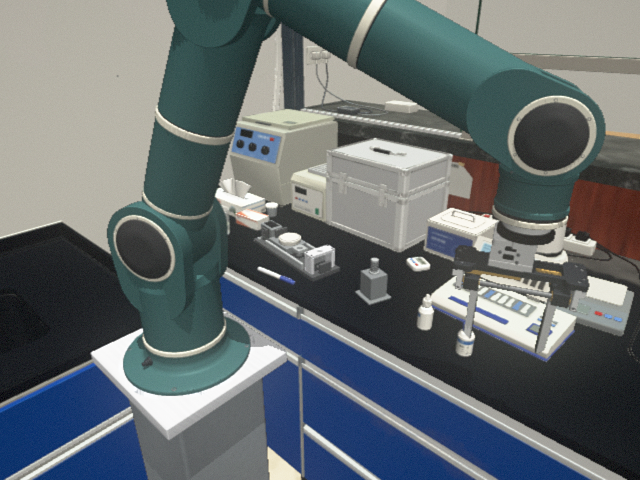

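The top view shows the slide head at about (217,252), the bridge at (325,277), the pin on its stand at (401,275) and the bottle at (471,289). I'll write the helpers and get rough positions.

```bash
cat > h.py <<'E'
from workcell import arm, imaging
import cv2,numpy as np
from scipy.spatial.transform import Rotation as R
def snap(n,file=None):
    s=arm.read_state();im=imaging.snapshot(n);c=imaging.calibration(n)
    if n=="wrist":
        T=np.eye(4);T[:3,:3]=R.from_rotvec(s["eef_rot"]).as_matrix();T[:3,3]=s["tool_pos"]
        C=T@np.array(c["tool_from_camera"])
    else: C=np.linalg.inv(c["world_to_cam"])
    f=240/np.tan(np.radians(c["vertical_fov"])/2)
    v=dict(im=im,C=C,f=f,cx=c["cx"],cy=c["cy"],fish=n=="wrist")
    if file: cv2.imwrite("pics/"+file+".png",im[:,:,::-1]);np.save("pics/"+file+".npy",v,allow_pickle=True)
    return v
def load(file): return np.load("pics/"+file+".npy",allow_pickle=True).item()
def ray(v,p):
    d=np.array([(p[0]-v["cx"])/v["f"],(p[1]-v["cy"])/v["f"],1.])
    if v["fish"]:
        r=np.hypot(d[0],d[1]);d=np.array([*(d[:2]/max(r,1e-9)*np.sin(r)),np.cos(r)])
    d=v["C"][:3,:3]@d;return v["C"][:3,3],d/np.linalg.norm(d)
def onz(v,p,z):
    o,d=ray(v,p);return o+d*(z-o[2])/d[2]
def tri(obs):
    A=0;b=0
    for v,p in obs:
        o,d=ray(v,p);M=np.eye(3)-np.outer(d,d);A=A+M;b=b+M@o
    x=np.linalg.solve(A,b)
    return x,[1000*np.linalg.norm(np.cross(ray(v,p)[1],x-v["C"][:3,3])) for v,p in obs]
def totool(g,yaw_y=None):
    "shift in tool axes to bring TCP to g; turn about tool z to bring tool y to world yaw (mod pi)"
    s=arm.read_state();M=R.from_rotvec(s["eef_rot"]).as_matrix()
    out=M.T@(np.array(g)-s["tool_pos"])
    a=np.arctan2(M[1,1],M[0,1]);t=None
    if yaw_y is not None: t=-((yaw_y-a+np.pi/2)%np.pi-np.pi/2)
    return np.round(out,4),t,np.round(s["joints"],2)
E
python3 - <<'E'
from h import *
t=snap("top")
h=onz(t,(217,252),.05);b=onz(t,(325,277),.07);p=onz(t,(404,273),.1)
print(h,b,p,np.degrees(np.arctan2(*(b-h)[1::-1])))
m=(h+b)/2;m[2]=.3
print(totool(m,np.arctan2(*(b-h)[1::-1])+np.pi/2))
E
```

```text
[0.50774128 0.290225   0.05      ] [0.45108039 0.02612043 0.07      ] [ 0.46265157 -0.15864404  0.1       ] -102.10866590193426
(array([ 0.5044, -0.6041, -0.0945]), np.float64(-0.9996462525312753), array([ 1.17,  0.42, -0.01,  1.61,  0.  ,  1.11, -0.05]))
```

```bash
echo '[[0.034,-0.028,-0.02,0],[0.034,-0.028,-0.02,0],[0.034,-0.028,-0.02,0],[0.034,-0.028,-0.02,0],[0.034,-0.028,-0.015,0]]' > m.json && python3 steer.py m.json
echo '[[0.034,-0.028,0,0],[0.034,-0.028,0,0],[0.034,-0.028,0,0],[0.034,-0.028,0,0],[0.034,-0.028,0,0]]' > m.json && python3 steer.py m.json
echo '[[0.03,-0.035,0,0],[0,0,0,0],[0,0,0,0]]' > m.json && python3 steer.py m.json
python3 - <<'E'
from h import *
snap("wrist","w1")
E
echo '[[0.02,-0.045,0,0],[0.02,-0.045,0,0],[0.02,-0.045,0,0],[0.02,-0.045,0,0],[0.02,-0.045,0,0]]' > m.json && python3 steer.py m.json
echo '[[0.02,-0.045,0,0],[0,0,0,-0.15],[0,0,0,-0.15],[0,0,0,-0.15],[0,0,0,-0.15]]' > m.json && python3 steer.py m.json
echo '[[0,0,0,-0.15],[0,0,0,-0.15],[0,0,0,-0.10],[0,0,0,0],[0,0,0,0]]' > m.json && python3 steer.py m.json
python3 - <<'E'
from h import *
snap("wrist","w2")
E
```

```text
time: 0.7
tool_pos: [0.3306, -0.3925, 0.3016]
eef_rot: [3.09, 0.562, 0.0]
wrist_force: [1.5, -0.3, -0.2]
width: 0.999
grip_force: 0.0
time: 1.2
tool_pos: [0.4402, -0.2015, 0.3006]
eef_rot: [3.091, 0.562, 0.0]
wrist_force: [0.8, -1.1, -0.1]
width: 1.002
grip_force: 0.0
time: 1.5
tool_pos: [0.4556, -0.1592, 0.3004]
eef_rot: [3.09, 0.565, -0.0]
wrist_force: [0.2, 0.1, 0.5]
width: 1.001
grip_force: 0.0
time: 2.05
tool_pos: [0.4698, 0.0864, 0.3006]
eef_rot: [3.091, 0.558, 0.001]
wrist_force: [1.8, -1.0, -0.3]
width: 1.001
grip_force: 0.0
time: 2.55
tool_pos: [0.4731, 0.1337, 0.3003]
eef_rot: [2.784, 1.456, -0.001]
wrist_force: [-0.5, 0.1, -0.0]
width: 0.997
grip_force: 0.0
time: 3.05
tool_pos: [0.473, 0.1341, 0.3004]
eef_rot: [-2.448, -1.969, 0.0]
wrist_force: [0.0, -0.4, -0.3]
width: 1.0
grip_force: 0.0
```

View pics/w2.png

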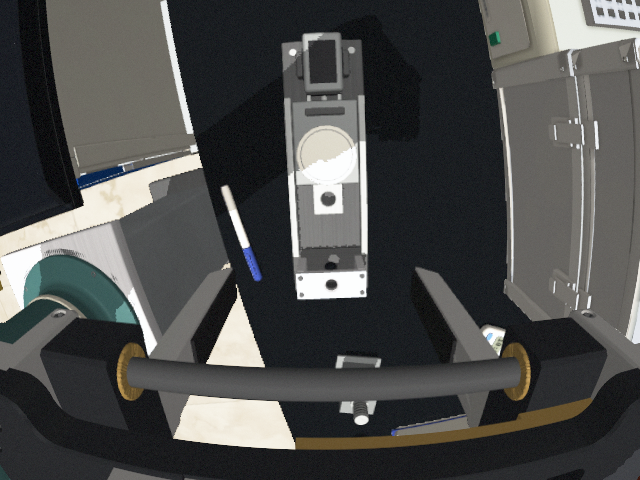

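View pics/w1.png

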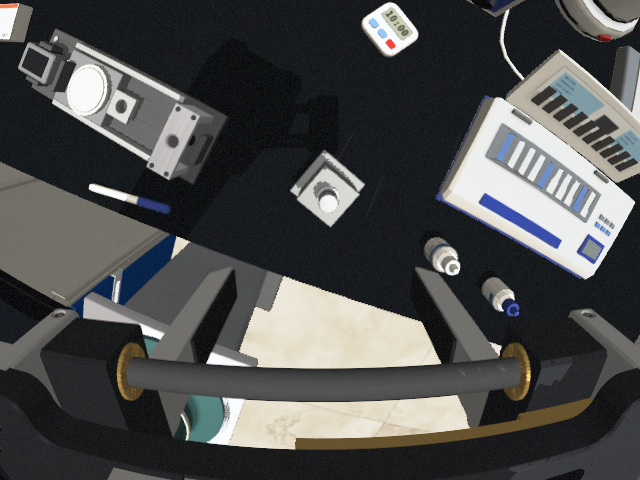

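w2 shows the slide upright in the picture. The head is at about (322,64), the rib at (324,111), the tongue hole at (328,199), the bridge hole at (331,285) and the pin head at (361,419). In w1 the pin head is at (328,200), the bridge hole at (173,141) and the tongue hole at (121,106). Next I'll refine these with dark-blob and contour fits.

```bash
cat >> h.py <<'E'
def blob(v,p,r,lo,hi):
    "centroid/box of the grey-level blob [lo,hi] in a window round p that contains or is nearest p"
    g=cv2.cvtColor(v["im"],cv2.COLOR_RGB2GRAY);x0,y0=int(p[0])-r,int(p[1])-r
    w=g[y0:y0+2*r+1,x0:x0+2*r+1];m=cv2.inRange(w,lo,hi)
    n,l,st,c=cv2.connectedComponentsWithStats(m)
    k=1+np.argmin([np.hypot(*(c[i]-r))+(0 if st[i,4]>=15 else 99) for i in range(1,n)])
    return c[k]+[x0,y0],st[k]+[x0,y0,0,0,0]
E
python3 - <<'E'
from h import *
a,b=load("w1"),load("w2")
for v,ps in((a,[(173,141),(121,106)]),(b,[(331,285),(328,199),(322,64),(324,111)])):
    for p in ps: print(p,*blob(v,p,14 if p[1]!=64 else 34,0,95))
for v,p in((a,(328,200)),):
    print(*blob(v,p,20,190,255))
# montage
M=[cv2.resize(v["im"][y:y+h,x:x+w],(400,300),interpolation=cv2.INTER_CUBIC) for v,x,y,w,h in((b,270,25,100,75),(b,282,255,100,75),(a,278,160,100,75),(a,123,103,100,75))]
cv2.imwrite("pics/m1.png",np.vstack([np.hstack(M[:2]),np.hstack(M[2:])])[:,:,::-1])
E
```

```text
(173, 141) [172.43956044 140.94505495] [168 136  10  11  91]
(121, 106) [120.27058824 106.23529412] [116 100   9  13  85]
(331, 285) [331.06849315 283.79452055] [326 280  11   9  73]
(328, 199) [327.75229358 199.55045872] [322 194  13  11 109]
(322, 64) [322.27327586  61.27155172] [ 308   40   29   44 1160]
(324, 111) [323.67281106 111.25345622] [310 107  29   9 217]
[329.17759563 200.29872495] [ 308  180   41   41 1098]
```

View pics/m1.png

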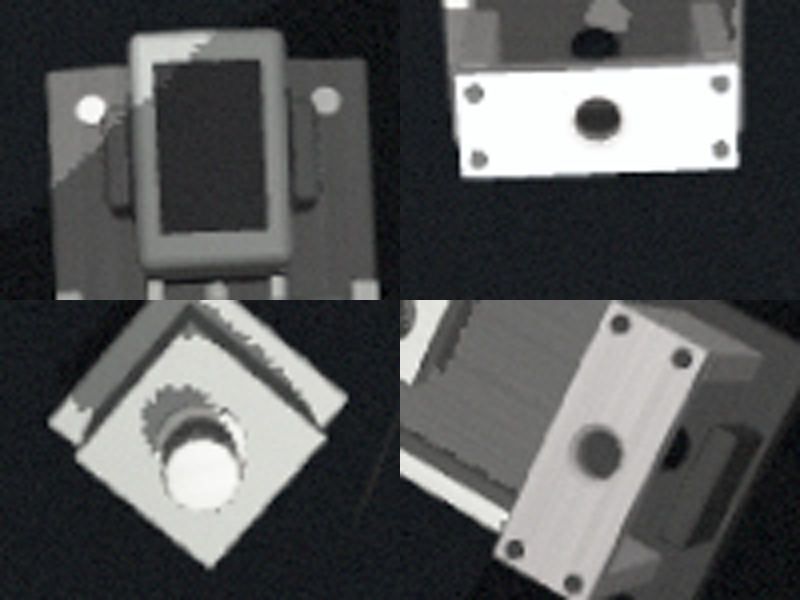

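The montage shows the bridge hole in w2 at about (331.0,284.3) and in w1 at (172.3,141). The pin's top disc in w1 is at (328.4,203.4), and both buttons stand out at the head's sides.

Run:
```python
from h import *
a,b=load("w1"),load("w2")
bh=tri([(a,(172.3,141)),(b,(331,284.3))]);th=tri([(a,(120.3,106.2)),(b,(327.8,199.5))])
print("bridge",bh,"tongue",th)
g=cv2.cvtColor(b["im"],cv2.COLOR_RGB2GRAY)[405:432,345:380]
m=cv2.inRange(g,215,255);n,l,st,c=cv2.connectedComponentsWithStats(m);print([(st[i],c[i]+[345,405]) for i in range(1,n) if st[i,4]>10])
print("pin top",tri([(a,(328.4,203.4)),(b,(361,419))]))
B=onz(b,(331,284.3),.07);T=onz(b,(327.8,199.5),.04);H=onz(b,(322.3,61.3),.062);Rb=onz(b,(323.7,111.2),.067)
print(B,T,H,Rb, onz(a,(172.3,141),.07),onz(a,(120.3,106.2),.04),"pin",onz(a,(328.4,203.4),.11))
for P in(T,H,Rb): d=B-P;print(np.linalg.norm(d[:2]),np.degrees(np.arctan2(d[1],d[0])))
d=B-H;print([np.degrees(np.arctan2(*(onz(b,q,.07)-onz(b,p,.07))[1::-1])) for p,q in(((300,278),(361.8,276)),((301,294.6),(361.8,292.8)))])
```

```text
bridge (array([0.46004436, 0.02936876, 0.06720454]), [np.float64(0.42552175162670053), np.float64(0.42552175162677797)]) tongue (array([0.47738137, 0.12693205, 0.04107935]), [np.float64(0.27111358420144166), np.float64(0.27111358420141574)])
[(array([10, 11, 13,  9, 90], dtype=int32), array([361.08888889, 419.82222222]))]
pin top (array([ 0.46040237, -0.16337415,  0.10717114]), [np.float64(0.17392114994268745), np.float64(0.17392114994275584)])
[0.45983284 0.03054192 0.07      ] [0.47707819 0.12668583 0.04      ] [0.50550081 0.28563981 0.062     ] [0.49472249 0.22966023 0.067     ] [0.46095565 0.02831033 0.07      ] [0.47751909 0.12758968 0.04      ] pin [ 0.46111842 -0.16310336  0.11      ]
0.09767831193731137 -100.16901669576771
0.2591534192588727 -100.14965212702326
0.2021518965753385 -99.93851447446596
[np.float64(-10.510529756518833), np.float64(-10.68878644630959)]
```

Yaw is about -100.2 deg, and the spacings agree with the slide drawing to about 1%. Next I compute the move to the release head.

Run:
```python
from h import *
print(totool((.5057,.2853,.027),np.radians(-10.2)))
```

```text
(array([ 1.544e-01, -2.000e-04,  2.734e-01]), np.float64(-0.037326312997806754), array([ 0.32,  0.14, -0.72,  1.79,  0.1 ,  1.24, -0.64]))
```

```bash
echo '[[0.04,0,0.03,0],[0.04,0,0.03,0],[0.04,0,0.03,0],[0.0344,0,0.03,0],[0,0,0.03,-0.037]]' > m.json && python3 steer.py m.json
echo '[[0,0,0.03,0],[0,0,0,0],[0,0,0,0]]' > m.json && python3 steer.py m.json
python3 - <<'E'
from h import *
print(totool((.5057,.2853,.027),np.radians(-10.2)))
snap("wrist","w3")
E
```

```text
time: 3.6
tool_pos: [0.5045, 0.2904, 0.1489]
eef_rot: [-2.403, -2.021, -0.001]
wrist_force: [-0.1, -0.6, 0.4]
width: 0.998
grip_force: 0.0
time: 3.9
tool_pos: [0.5052, 0.286, 0.1211]
eef_rot: [-2.408, -2.018, 0.001]
wrist_force: [-0.1, -0.1, -0.0]
width: 1.005
grip_force: 0.0
(array([-0.0006,  0.0007,  0.0941]), np.float64(0.002342724692796061), array([-0.03,  0.53, -0.7 ,  1.79,  0.4 ,  0.98, -1.07]))
```

View pics/w3.png

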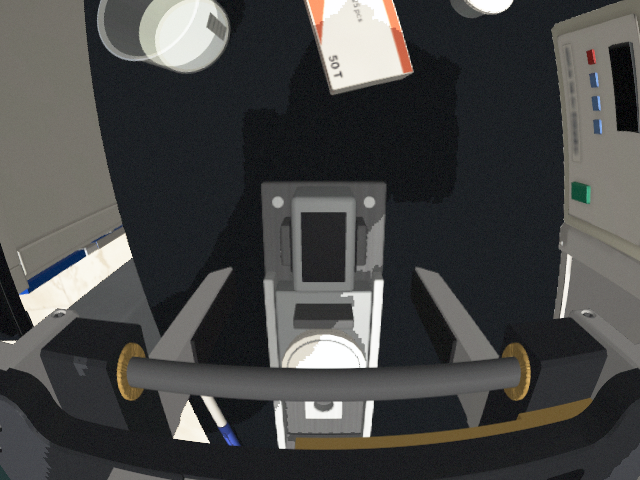

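w3 shows the head window at about (324,246), centred between the open fingers, with clear space on both sides.

```bash
python3 - <<'E'
from h import *
v=load("w3");c,st=blob(v,(324,246),45,0,50);print(c,st,onz(v,(324,247),.062),onz(v,c,.062))
E
echo '[[0,0,0.03,0],[0,0,0.03,0],[0,0,0.03,0],[0,0,0.004,0],[0,0,0,0]]' > m.json && python3 steer.py m.json
echo '[[0,0,0,0],[0,0,0,0],[0,0,0,0],[0,0,0,0],[0,0,0,0]]' > m.json && python3 steer.py m.json 0.45 30
echo '[[0,0,0,0],[0,0,0,0],[0,0,0,0]]' > m.json && python3 steer.py m.json 0.40 30
```

```text
[322.93542934 246.79276538] [ 301  213   45   69 2958] [0.50613775 0.28677508 0.062     ] [0.50545625 0.28704667 0.062     ]
time: 4.45
tool_pos: [0.5056, 0.2863, 0.0277]
eef_rot: [2.407, 2.019, 0.001]
wrist_force: [-0.0, 0.1, 1.0]
width: 1.0
grip_force: 0.0
time: 4.95
tool_pos: [0.5052, 0.2862, 0.0268]
eef_rot: [2.406, 2.02, 0.001]
wrist_force: [-0.1, -0.2, 4.2]
width: 0.613
grip_force: 6.3
time: 5.25
tool_pos: [0.5052, 0.2863, 0.0268]
eef_rot: [-2.406, -2.02, -0.001]
wrist_force: [-0.9, 0.2, 6.5]
width: 0.468
grip_force: 30.0
```

```bash
echo '[[0,0,0,0],[0,0,0,0],[0,0,0,0],[0,0,0,0],[0,0,-0.03,0]]' > m.json && python3 steer.py m.json 1.0
echo '[[0,0,-0.03,0],[0,0,-0.04,0],[0,0,-0.04,0],[0,0,0,0],[0,0,0,0]]' > m.json && python3 steer.py m.json 0
python3 - <<'E'
from h import *
v=snap("wrist","w4")
snap("top","t4")
E
```

```text
time: 5.75
tool_pos: [0.5033, 0.2849, 0.0539]
eef_rot: [-2.405, -2.019, 0.008]
wrist_force: [1.0, -0.5, 0.8]
width: 0.855
grip_force: 0.0
time: 6.25
tool_pos: [0.5053, 0.286, 0.1668]
eef_rot: [2.406, 2.019, 0.001]
wrist_force: [0.4, 0.6, -0.4]
width: 0.502
grip_force: 0.0
```

View pics/w4.png

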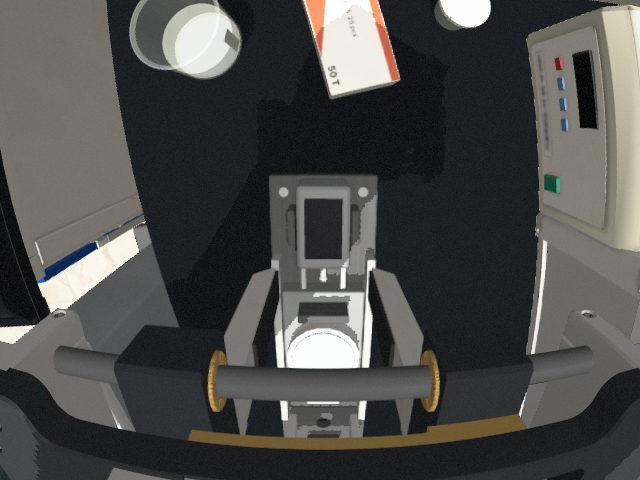

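In w4 the carriage has sprung out: there is now a gap with a plunger between the head and the deck, and the rib is at about (324,310).

Run:
```python
from h import *
v=load("w4");c,st=blob(v,(324,309),20,0,60);print(c,st)
u=np.array([np.cos(np.radians(-100.2)),np.sin(np.radians(-100.2)),0])
B=np.array([.460,.0300,.07]);O=B-.118*u
sl=lambda P:(np.dot(P-O,u),np.dot(P-O,[-u[1],u[0],0]))
P=onz(v,c,.067);print(P,sl(P)); print(sl(onz(v,(st[0]+st[2]/2,st[1]),.067)))
G=O-.086*u;x=sl(P)[0]
g=O+(x-.020)*u;g[2]=.13;print(g,totool(g,np.radians(-10.2)), 0.014-x)
```

```text
[323.92510121 308.52631579] [304 303  41  13 494]
[0.4944024  0.21932876 0.067     ] (np.float64(-0.07442867944480891), np.float64(0.00033146077699199006))
(np.float64(-0.07970378775365061), np.float64(0.0007961393846361418))
[0.49761788 0.23907137 0.13      ] (array([-0.047 ,  0.0012,  0.0353]), np.float64(0.003944189946525123), array([-0.01,  0.48, -0.73,  1.75,  0.36,  1.06, -1.04])) 0.08842867944480891
```

```bash
echo '[[-0.0262,0.0006,0,0.004],[-0.0262,0.0006,0,0],[0,0,0.03,0],[0,0,0.03,0],[0,0,0,0]]' > m.json && python3 steer.py m.json 0 20
echo '[[0,0,0.03,0],[0,0,0.027,0],[0,0,0,0],[0,0,0,0],[0,0,0,0]]' > m.json && python3 steer.py m.json
python3 - <<'E'
from h import *
u=np.array([np.cos(np.radians(-100.2)),np.sin(np.radians(-100.2)),0])
O=np.array([.460,.0300,.07])-.118*u
g=O+.002*u;g[2]=.05;print(totool(g,np.radians(-10.2)))
E
```

```text
time: 6.85
tool_pos: [0.4947, 0.2329, 0.1025]
eef_rot: [-2.408, -2.014, 0.01]
wrist_force: [1.0, 0.1, 1.0]
width: 0.012
grip_force: 0.0
time: 7.35
tool_pos: [0.4977, 0.2349, 0.0511]
eef_rot: [2.41, 2.015, 0.002]
wrist_force: [0.3, 0.5, -0.3]
width: 0.005
grip_force: 0.0
(array([-0.0923, -0.0009,  0.001 ]), np.float64(0.0002221884142947772), array([ 0.01,  0.57, -0.65,  1.9 ,  0.47,  0.82, -1.06]))
```

```bash
echo '[[-0.012,0,0,0],[-0.012,0,0,0],[-0.012,0,0,0],[-0.012,0,0,0],[-0.012,0,0,0]]' > m.json && python3 steer.py m.json
echo '[[-0.012,0,0,0],[-0.008,0,0,0],[-0.006,0,0,0],[-0.003,0,0,0],[0,0,0,0]]' > m.json && python3 steer.py m.json
echo '[[-0.002,0,0,0],[0,0,0,0],[0,0,0,0]]' > m.json && python3 steer.py m.json
```

```text
time: 7.85
tool_pos: [0.4865, 0.174, 0.0497]
eef_rot: [2.41, 2.014, 0.001]
wrist_force: [2.4, 2.3, 2.2]
width: 0.005
grip_force: 1.5
time: 8.35
tool_pos: [0.481, 0.1461, 0.0493]
eef_rot: [-2.41, -2.015, 0.001]
wrist_force: [-0.5, -0.8, -0.0]
width: 0.007
grip_force: 0.0
time: 8.65
tool_pos: [0.4807, 0.1453, 0.0494]
eef_rot: [-2.409, -2.016, -0.0]
wrist_force: [0.3, 5.2, -1.3]
width: 0.003
grip_force: 2.2
```

```bash
for i in 1; do echo '[[-0.002,0,0,0],[0,0,0,0],[0,0,0,0]]' > m.json && python3 steer.py m.json; done
echo '[[-0.003,0,0,0],[0,0,0,0],[0,0,0,0]]' > m.json && python3 steer.py m.json
```

```text
time: 8.95
tool_pos: [0.4807, 0.1452, 0.0495]
eef_rot: [-2.407, -2.016, -0.005]
wrist_force: [2.8, 16.2, -8.4]
width: 0.005
grip_force: 7.8
time: 9.25
tool_pos: [0.4806, 0.145, 0.0497]
eef_rot: [-2.403, -2.017, -0.011]
wrist_force: [7.2, 31.9, -19.5]
width: 0.001
grip_force: 15.9
```

```bash
echo '[[0.012,0,0,0],[0,0,0,0],[0,0,-0.04,0],[0,0,-0.05,0],[0,0,-0.05,0]]' > m.json && python3 steer.py m.json
echo '[[-0.035,0,-0.03,0],[-0.035,0,-0.03,0],[-0.03,0,0,0],[0,0,0,0],[0,0,0,0]]' > m.json && python3 steer.py m.json 0.6
python3 - <<'E'
from h import *
v=snap("wrist","w5");t=snap("top","t5")
u=np.array([np.cos(np.radians(-100.2)),np.sin(np.radians(-100.2)),0])
O=np.array([.460,.0300,.07])-.118*u
print(arm.read_state()["tool_pos"])
cv2.imwrite("pics/w5c.png",cv2.resize(v["im"][100:400,170:470],(800,600),interpolation=cv2.INTER_CUBIC)[:,:,::-1])
E
```

```text
time: 9.75
tool_pos: [0.4814, 0.151, 0.1908]
eef_rot: [-2.409, -2.015, 0.003]
wrist_force: [0.8, -0.6, 0.5]
width: 0.003
grip_force: 0.0
time: 10.25
tool_pos: [0.4642, 0.0522, 0.2495]
eef_rot: [2.412, 2.013, -0.001]
wrist_force: [0.4, -0.0, 0.3]
width: 0.393
grip_force: 0.0
[0.46427948 0.05364965 0.24924077]
```

View pics/w5.png

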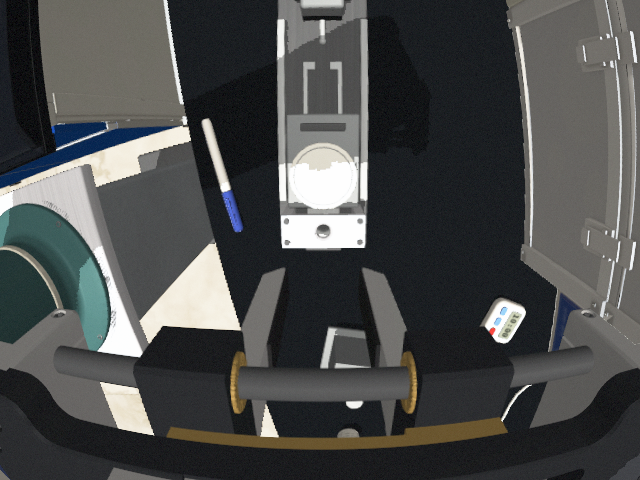

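w5 shows the carriage at the end stop, with the dish right against the bridge. The bridge hole is at (323,231), and steel from the tongue is visible through it.

Run:
```python
from h import *
a,b,v,t=load("w1"),load("w2"),load("w5"),load("t5")
c,st=blob(v,(323,231),12,0,150);print("hole px",c,st,onz(v,c,.07))
print(tri([(a,(172.3,141)),(b,(331,284.3)),(v,c)]))
M=[cv2.resize(i["im"][y:y+h,x:x+w],(400,300),interpolation=cv2.INTER_CUBIC) for i,x,y,w,h in((v,273,194,100,75),(v,299,212,48,36),(t,374,255,60,45),(t,300,255,60,45))]
cv2.imwrite("pics/m2.png",np.vstack([np.hstack(M[:2]),np.hstack(M[2:])])[:,:,::-1])
```

```text
hole px [322.95180723 228.46987952] [317 225  13   8  83] [0.46052666 0.03248911 0.07      ]
(array([0.46005455, 0.03007888, 0.06618449]), [np.float64(0.34720456547552836), np.float64(1.225809919397047), np.float64(1.3295913387292957)])
```

View pics/m2.png

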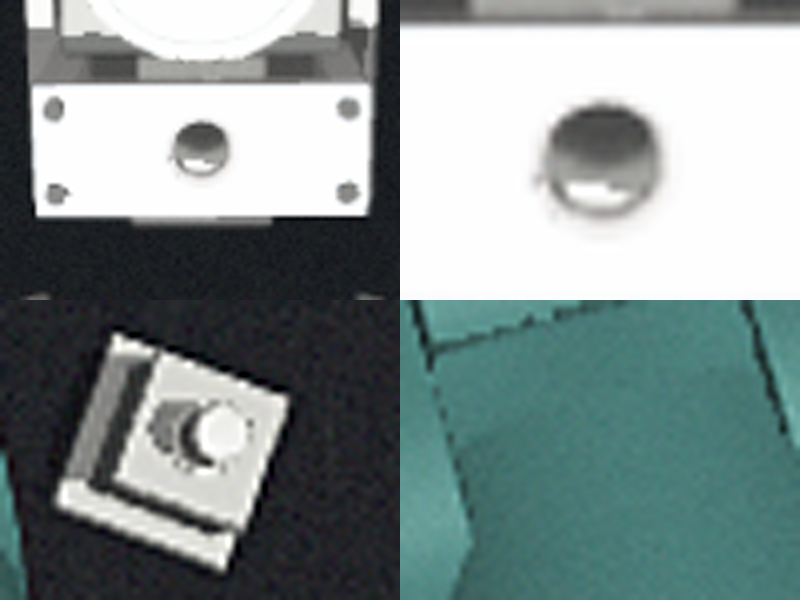

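In the montage the bridge hole rim in w5 is at (322.8,230.8), and its screw pattern agrees. The pin's top disc in the top camera is at (406.9,273.8).

Run:
```python
from h import *
a,b,v,t=load("w1"),load("w2"),load("w5"),load("t5")
h=(322.8,230.8);print(onz(v,h,.07),onz(b,(331,284.3),.07),onz(a,(172.3,141),.07));print(tri([(a,(172.3,141)),(b,(331,284.3)),(v,h)]))
print("pin",onz(a,(328.4,203.4),.11),onz(t,(406.9,273.8),.11),onz(b,(361,419.5),.11),tri([(a,(328.4,203.4)),(t,(406.9,273.8)),(b,(361,419.5))]))
print(totool((.4610,-.163,.2)))
```

```text
[0.45993837 0.03012749 0.07      ] [0.45983284 0.03054192 0.07      ] [0.46095565 0.02831033 0.07      ]
(array([0.45995735, 0.02935759, 0.06719358]), [np.float64(0.5112398883907093), np.float64(0.33997271171186105), np.float64(0.17140004647866858)])
pin [ 0.46111842 -0.16310336  0.11      ] [ 0.46022579 -0.16356173  0.11      ] [ 0.46030298 -0.16155924  0.11      ] (array([ 0.46040154, -0.16362346,  0.10793344]), [np.float64(0.45915011489206303), np.float64(0.33460817705943974), np.float64(0.2686673404412641)])
(array([-0.2138,  0.035 ,  0.0492]), None, array([ 0.53,  0.14, -0.77,  1.92,  0.11,  1.13, -0.46]))
```

```bash
echo '[[-0.04,0.007,-0.01,0],[-0.04,0.007,-0.01,0],[-0.04,0.007,-0.01,0],[-0.04,0.007,-0.01,0],[-0.03,0.007,0,0]]' > m.json && python3 steer.py m.json 1.0
echo '[[0,0,0,0],[0,0,0,0],[0,0,0,0]]' > m.json && python3 steer.py m.json
python3 - <<'E'
from h import *
v=snap("wrist","w6");print(arm.read_state()["tool_pos"])
c,st=blob(v,(323,231),20,200,255);print(c,st)
cv2.imwrite("pics/m3.png",cv2.resize(v["im"][194:269,273:373],(800,600),interpolation=cv2.INTER_CUBIC)[:,:,::-1])
E
```

```text
time: 10.85
tool_pos: [0.4656, -0.1417, 0.2902]
eef_rot: [2.409, 2.015, 0.0]
wrist_force: [0.6, 0.8, -0.3]
width: 0.902
grip_force: 0.0
time: 11.15
tool_pos: [0.4655, -0.1384, 0.2892]
eef_rot: [-2.407, -2.017, -0.0]
wrist_force: [1.0, 0.5, -0.2]
width: 0.997
grip_force: 0.0
[ 0.46545932 -0.13848395  0.28926547]
[323.04786151 229.80346232] [303 211  41  36 982]
```

View pics/m3.png

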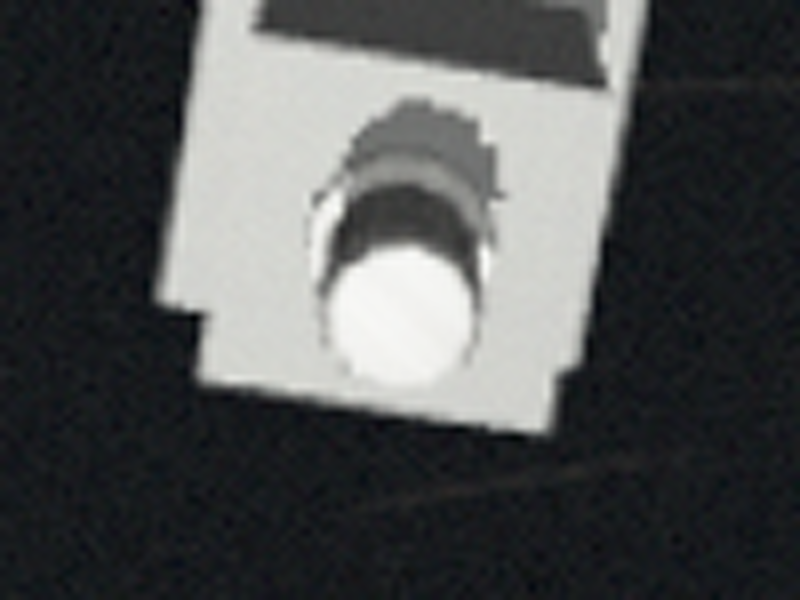

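The pin's top disc is centred at crop pixel (401,315), which is (322.7,232.9) in the full picture. That is almost the same view as the bridge hole had, so bias cancels when I compare the two.

Run:
```python
from h import *
v,w=load("w5"),load("w6")
H=onz(v,(322.8,230.8),.07);P=onz(w,(322.7,232.9),.11);print(H,P,H-P)
a=load("w1");print(tri([(a,(328.4,203.4)),(w,(322.7,232.9))]))
print(totool((P[0],P[1],.080),np.radians(-10.2)))
```

```text
[0.45993837 0.03012749 0.07      ] [ 0.46078535 -0.1622721   0.11      ] [-0.00084698  0.19239959 -0.04      ]
(array([ 0.46051239, -0.16336445,  0.10640673]), [np.float64(0.09446076753688251), np.float64(0.09446076753690526)])
(array([-0.0243, -0.0003,  0.2093]), np.float64(0.0024926865091285944), array([ 0.79,  0.12, -0.61,  1.82,  0.08,  1.22, -0.02]))
```

```bash
echo '[[-0.0243,0,0.03,0],[0,0,0.04,0],[0,0,0.04,0],[0,0,0.04,0],[0,0,0.03,0]]' > m.json && python3 steer.py m.json
echo '[[0,0,0.02,0],[0,0,0.009,0],[0,0,0,0],[0,0,0,0]]' > m.json && python3 steer.py m.json
python3 - <<'E'
from h import *
print(totool((.4608,-.1625,.080)))
E
```

```text
time: 11.7
tool_pos: [0.4604, -0.1625, 0.1074]
eef_rot: [-2.407, -2.016, 0.0]
wrist_force: [0.3, -0.7, -0.3]
width: 1.002
grip_force: 0.0
time: 12.1
tool_pos: [0.4616, -0.1637, 0.0814]
eef_rot: [2.409, 2.015, 0.001]
wrist_force: [-0.1, -0.5, 0.1]
width: 1.002
grip_force: 0.0
(array([ 0.001 , -0.001 ,  0.0014]), None, array([ 0.73,  0.4 , -0.53,  2.04,  0.28,  0.78, -0.15]))
```

```bash
echo '[[0.001,-0.001,0,0],[0,0,0,0],[0,0,0,0],[0,0,0,0],[0,0,0,0]]' > m.json && python3 steer.py m.json 0.3 25
echo '[[0,0,0,0],[0,0,0,0],[0,0,0,0],[0,0,0,0],[0,0,0,0]]' > m.json && python3 steer.py m.json 0.1 25
python3 - <<'E'
from h import *
print(arm.read_state()["tool_pos"],arm.read_state()["wrist_torque"])
E
```

```text
time: 12.6
tool_pos: [0.4602, -0.1628, 0.0806]
eef_rot: [2.41, 2.015, 0.0]
wrist_force: [1.0, -0.4, 0.8]
width: 0.612
grip_force: 0.0
time: 13.1
tool_pos: [0.4602, -0.1628, 0.0804]
eef_rot: [-2.41, -2.015, 0.0]
wrist_force: [-0.2, -0.1, -0.5]
width: 0.207
grip_force: 25.0
[ 0.46015586 -0.16275203  0.08042319] [-0.03734049 -0.0616649   0.01549765]
```

```bash
echo '[[0,0,-0.01,0],[0,0,-0.03,0],[0,0,-0.03,0],[0,0,-0.03,0],[0,0,-0.01,0]]' > m.json && python3 steer.py m.json
echo '[[0.04,-0.007,0,0],[0.04,-0.007,0,0],[0.04,-0.007,0,0],[0.04,-0.007,0,0],[0.0292,-0.0069,0,0]]' > m.json && python3 steer.py m.json
echo '[[0,0,0,0],[0,0,0,0],[0,0,0,0]]' > m.json && python3 steer.py m.json
python3 - <<'E'
from h import *
print(totool((.4594,.0297,.080),np.radians(-10.2)),arm.read_state()["grip_force"])
v=snap("wrist","w7");cv2.imwrite("pics/w7c.png",cv2.resize(v["im"][200:440,220:420],(500,600),interpolation=cv2.INTER_CUBIC)[:,:,::-1])
E
```

```text
time: 13.6
tool_pos: [0.4612, -0.1629, 0.1936]
eef_rot: [2.407, 2.013, 0.002]
wrist_force: [1.0, 0.8, -0.9]
width: 0.21
grip_force: 25.0
time: 14.1
tool_pos: [0.4588, 0.032, 0.1904]
eef_rot: [-2.408, -2.017, -0.0]
wrist_force: [1.3, -0.8, 0.4]
width: 0.209
grip_force: 25.0
time: 14.4
tool_pos: [0.4592, 0.0286, 0.1903]
eef_rot: [-2.411, -2.014, 0.001]
wrist_force: [-0.6, 0.2, -1.0]
width: 0.207
grip_force: 25.0
(array([1.100e-03, 1.000e-04, 1.103e-01]), np.float64(-0.001135741939954249), array([ 0.53,  0.19, -0.72,  2.  ,  0.15,  1.  , -0.45])) 24.998587667942047
```

View pics/w7c.png

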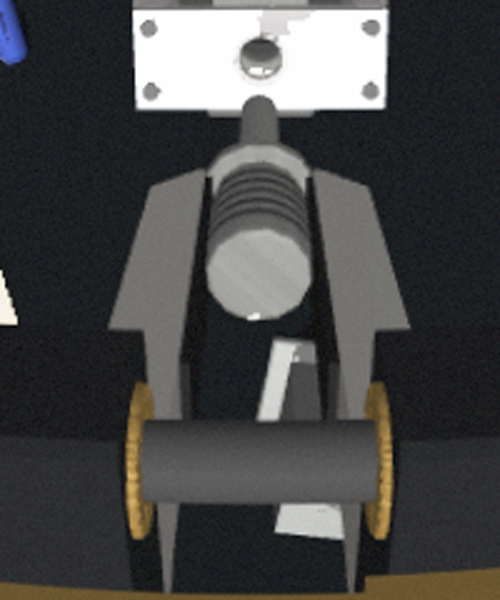

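In the crop the shaft is laterally in line with the hole (260 against 261). I'll check the fore-aft distance with rays to the tip.

```bash
python3 - <<'E'
from h import *
v=load("w7");print(onz(v,(324,223.2),.07),onz(v,(323.5,240.5),.116),onz(v,(323.5,304),.22))
E
echo '[[0.0011,0.0001,0.015,-0.001],[0,0,0.015,0],[0,0,0,0],[0,0,0,0]]' > m.json && python3 steer.py m.json
python3 - <<'E'
from h import *
print(totool((.4594,.0297,.080),np.radians(-10.2)))
E
```

```text
[0.46024743 0.02973277 0.07      ] [0.45976327 0.02925529 0.116     ] [0.46035215 0.03215304 0.22      ]
time: 14.85
tool_pos: [0.4596, 0.0302, 0.1607]
eef_rot: [-2.41, -2.015, 0.0]
wrist_force: [-0.5, -0.3, -0.4]
width: 0.206
grip_force: 25.0
(array([-0.0006, -0.0001,  0.0807]), np.float64(0.00017922450945229151), array([ 0.51,  0.24, -0.72,  2.03,  0.2 ,  0.93, -0.49]))
```

```bash
echo '[[-0.0005,0,0.01,0],[0,0,0.008,0],[0,0,0.008,0],[0,0,0,0],[0,0,0,0]]' > m.json && python3 steer.py m.json
python3 - <<'E'
from h import *
print(totool((.4594,.0297,.080)))
E
```

```text
time: 15.35
tool_pos: [0.4594, 0.0303, 0.1343]
eef_rot: [-2.408, -2.016, 0.0]
wrist_force: [0.6, -0.5, -0.8]
width: 0.21
grip_force: 25.0
(array([-0.0006,  0.0001,  0.0543]), None, array([ 0.48,  0.28, -0.7 ,  2.06,  0.24,  0.88, -0.53]))
```

Tip is about 10 mm into the bridge with no force. I'll continue down.

```bash
echo '[[0,0,0.01,0],[0,0,0.01,0],[0,0,0.008,0],[0,0,0,0]]' > m.json && python3 steer.py m.json
echo '[[0,0,0.008,0],[0,0,0.008,0],[0,0,0,0],[0,0,0,0]]' > m.json && python3 steer.py m.json
echo '[[0,0,0.006,0],[0,0,0.002,0],[0,0,0,0],[0,0,0,0]]' > m.json && python3 steer.py m.json
python3 - <<'E'
from h import *
s=arm.read_state();print(s["tool_pos"],s["wrist_force"])
E
```

```text
time: 15.75
tool_pos: [0.4588, 0.0303, 0.1052]
eef_rot: [-2.408, -2.016, 0.002]
wrist_force: [-0.3, 0.5, -0.6]
width: 0.205
grip_force: 25.0
time: 16.15
tool_pos: [0.4594, 0.0303, 0.0903]
eef_rot: [-2.409, -2.016, 0.0]
wrist_force: [0.1, 0.1, -1.0]
width: 0.211
grip_force: 25.0
time: 16.55
tool_pos: [0.4595, 0.0302, 0.0825]
eef_rot: [-2.409, -2.016, -0.0]
wrist_force: [-0.0, 0.8, -1.6]
width: 0.205
grip_force: 25.0
[0.45953004 0.03024252 0.08246807] [-0.04207663  0.78177648 -1.56853393]
```

```bash
echo '[[0,0,0.001,0],[0,0,0.001,0],[0,0,0,0],[0,0,0,0]]' > m.json && python3 steer.py m.json
echo '[[0,0,0.0015,0],[0,0,0,0],[0,0,0,0]]' > m.json && python3 steer.py m.json
```

```text
time: 16.95
tool_pos: [0.4595, 0.0302, 0.0804]
eef_rot: [-2.409, -2.016, 0.0]
wrist_force: [1.0, -0.4, -1.2]
width: 0.204
grip_force: 25.0
time: 17.25
tool_pos: [0.4597, 0.0304, 0.0797]
eef_rot: [2.408, 2.016, -0.0]
wrist_force: [-7.4, 0.0, 22.6]
width: 0.21
grip_force: 25.0
```

Contact at the expected height, so the collar is seated. I'll relieve the force, release, rise straight up, and look.

```bash
echo '[[0,0,-0.0012,0],[0,0,0,0],[0,0,0,0]]' > m.json && python3 steer.py m.json
echo '[[0,0,0,0],[0,0,0,0],[0,0,0,0],[0,0,0,0],[0,0,0,0]]' > m.json && python3 steer.py m.json 1.0
echo '[[0,0,0,0],[0,0,0,0],[0,0,-0.03,0],[0,0,-0.04,0],[0,0,-0.04,0]]' > m.json && python3 steer.py m.json
echo '[[0.03,0,-0.03,0],[0.03,0,-0.03,0],[0,0,0,0],[0,0,0,0],[0,0,0,0]]' > m.json && python3 steer.py m.json
python3 - <<'E'
from h import *
w=snap("wrist","w8");s=snap("scene","s8")
cv2.imwrite("pics/m4.png",np.hstack([cv2.resize(w["im"][130:380,220:420],(400,500)),cv2.resize(s["im"][220:295,240:340],(400,500))])[:,:,::-1])
E
```

```text
time: 17.55
tool_pos: [0.4595, 0.0302, 0.0801]
eef_rot: [-2.409, -2.016, 0.0]
wrist_force: [-0.3, 1.3, -2.1]
width: 0.209
grip_force: 25.0
time: 18.05
tool_pos: [0.4596, 0.0302, 0.0801]
eef_rot: [-2.409, -2.016, -0.0]
wrist_force: [-0.5, -0.6, -0.4]
width: 0.593
grip_force: 0.0
time: 18.55
tool_pos: [0.4591, 0.0305, 0.1913]
eef_rot: [-2.408, -2.016, 0.001]
wrist_force: [0.6, -0.1, -0.4]
width: 0.99
grip_force: 0.0
time: 19.05
tool_pos: [0.4696, 0.0883, 0.2491]
eef_rot: [-2.409, -2.015, 0.002]
wrist_force: [0.6, 0.4, -0.3]
width: 0.998
grip_force: 0.0
```

View pics/m4.png

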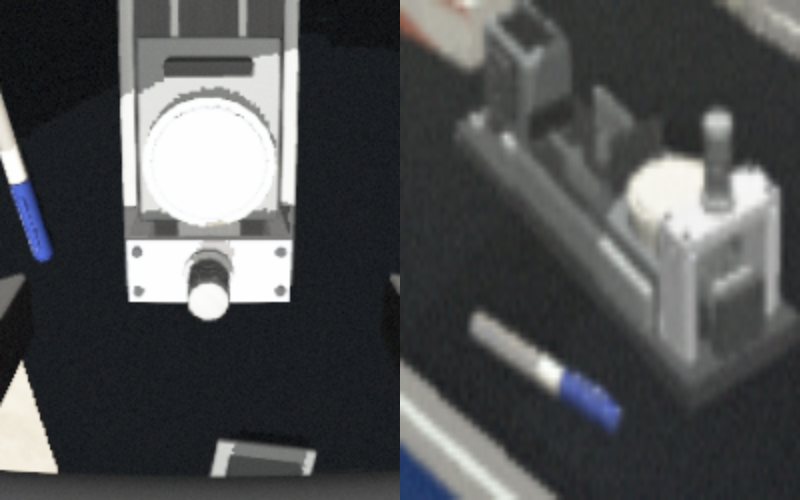

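The picture shows the pin upright with its collar flat on the bridge, and the carriage still at the end stop. The gripper is clear of everything, so I'm handing in.

```bash
python3 -c "
from workcell import arm, imaging
print(arm.close_job())"
```

```text
the job is handed in; nothing more can be done
None
```

The job is handed in at about 19 s: I released the carriage, pushed it to the end stop, and seated the pin through the bridge with its collar resting on top; the arm stayed clear of the bystanders.

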